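# Make up two specimen-taking kits

### The job

Make up two specimen kits from the stock standing on the bench: the large round pot, the tube and the slide box go into the long three-well tray, the square bottle and the small round pot into the short two-well tray. Set each one down upright on the floor of the well shaped for it, keeping it upright on the way and without dropping it, and let go of it. Do not shove or knock over the glass beaker and the flask.

Things in the scene. Friction and masses are not known exactly. Their poses are not given: they have to be found in the camera images.
- long_tray: Long kit tray: pale blue-grey, fixed, 106 (x) x 275 (y) x 20 mm high. Three open wells 16 mm deep, floors 4 mm above the bench, all at own x = 0: round, 50 mm across, at own y = -100.5 mm (for the tube); round, 82 mm across, at y = -22.5 mm (large pot); oblong, 55 (x) by 95 mm (y), at y = +78 mm (slide box). Origin: centre of its underside, z up; at yaw 0 its axes are the world's.
- short_tray: Short kit tray: same material, fixed, 94 (x) x 174 (y) x 20 mm high. Two open wells 16 mm deep, floors 4 mm above the bench, at own x = 0: square, 66 x 66 mm, at own y = -40 mm (for the square bottle); round, 66 mm across, at y = +40 mm (small pot). Origin: centre of its underside, z up; at yaw 0 its axes are the world's.
- large_pot: Large round screw-lid specimen pot, 70 mm high, body 58 mm and lid 62 mm in diameter, lid in the top 18 mm; off-white with an orange top like all the stock. Origin: centre of its underside, z up. 90 g.
- tube: Slim round flat-bottomed sample tube standing upright on the bare bench, 85 mm high, body 28 mm and cap 30 mm in diameter, cap in the top 20 mm; off-white with an orange top like all the stock. Origin: centre of its underside, z up. 35 g. (The many thinner 16 mm tubes in racks are not part of the job.)
- small_pot: Small round screw-lid specimen pot, 55 mm high, body 43 mm and lid 46 mm in diameter, lid in the top 16 mm; off-white with an orange top like all the stock. Origin: centre of its underside, z up. 50 g.
- square_bottle: Square-shouldered bottle: body 46 x 46 mm, 58 mm high, faces square to its own x and y, with a narrow round cap of 26 mm diameter between 62 and 80 mm height; off-white with an orange top like all the stock. Origin: centre of its underside, z up. 110 g.
- slide_box: Oblong closed box for microscope slides, 35 mm (own x) x 75 mm (own y) x 50 mm high, the lid does not open; off-white with an orange top like all the stock. Origin: centre of its underside, z up. 80 g.
- beaker: Bystander: empty open glass beaker, 54 mm in diameter, 65 mm high, loose on the bench behind the stock. Origin: centre of its underside.
- flask: Bystander: conical glass flask, 64 mm wide at the foot, 24 mm at the neck, 82 mm high, loose on the bench behind the stock. Origin: centre of its underside.

How it is judged:
By the outcome, as a careful person would: the job done as asked, in the order asked, and still so for the second after the job is handed in, with the robot touching nothing.
It also fails if it takes over 104 s, if anything falls off the work surface, if the arm or the gripper's body presses on something with over 40 N, if the wrist force passes 120 N, or if a joint passes its speed limit or range.

### The arm

A 7-joint arm with a two-finger parallel gripper is mounted at the origin on the work surface. World frame = base frame: x ahead of the robot, y to its left, z up, the work surface at z = 0. Lengths are in m, angles in rad, forces in N, time in s.
With the tool pointing down it reaches from about 0.4 to 0.85 m from the base axis. Payload 10.4 kg.
Tool frame: the origin (TCP) lies on the front face of the gripper's body, between the roots of the fingers; the fingertips stand 70 mm ahead of it and the grasp point (between the pads) lies 51 mm ahead of it (grasp_offset is the distance from the TCP to the grasp point, in m); z points along the fingers, y is the direction in which the jaws open and shut (so a half turn about z gives the same grasp; the last joint's range is limited). The gripper opens to 87 mm and grips with 3 to 60 N. Pads are 19 mm wide; open, the fingers measure 117 mm over their backs; the gripper's body (75 mm by 190 mm) begins 51 mm behind the grasp point.
Start: joints at [-1.355, 0.332, -0.065, 1.46, 0.022, 1.35, -0.088], TCP at [0.148, 0.607, 0.292] pointing down, gripper open.
Joint ranges: [-2.6, 2.6], [-0.5, 2.12], [-1.47, 1.34], [0.16, 2.42], [-1.27, 4.41], [0.06, 2.06], [-2.6, 2.6]. Speed limits (rad/s): [2.22, 2.22, 2.79, 2.79, 3.14, 3.14, 3.14].

### API

Orientations are given as a unit quaternion [x, y, z, w].
In Python, from bench import * gives the robot as it stands. The module is installed in compiled form; this text tells all that it offers.
- The arm moves only by the tool arm_command, never from a script. Its argument "commands" is a list of rows, each a list of 3 entries, a list of its own where there are three numbers: the opening in per cent of the stroke, from 0 (shut) to 100 (fully open), then the shift along the tool's x, y, z in m, then the turn, a rotation vector about the tool's x, y, z in rad. A call has exactly 10 rows; each row is the pose to reach, as a shift and turn from the pose commanded when the call began, along the tool's axes at that moment; what a row does not reach only later rows make up. A row lasts 1/12 s, in which the tool goes at most 41.7 mm and 7.16 degrees, less where a joint would pass 70% of its speed; a pose out of reach is approached as far as the arm can. A call with a gripper value outside its range is refused whole. The fingers move at their own pace and stop on an object; "squeeze" is the grip in N (left out, the last holds). Time passes only in rows, so rows that repeat a pose let the fingers close, or fill a call up. It gives the time, the measured TCP pose, the force and the opening at its end, in the units of the state.
- read_state(): the state, without advancing time (a new reading comes with each control period).
- camera(name): name is "scene" or "top" or "wrist"; returns a dict with "pixels" (400x640x3 uint8, red, green, blue), "fx", "fy", "cx", "cy" (pixels), "rvec" (rotation vector, rad) and "tvec" (3), from world to camera coordinates, as OpenCV has them; the wrist camera has in their place "mount" (4x4, takes a point from camera to tool coordinates, whose origin is the TCP and whose axes are the flange's). Camera axes: x right, y down, z forward; pixel columns grow to the right and rows downward; lengths in m; the calibration is good to about 2 mm. A picture is of the moment at which its call begins: read the wrist's pose just before it. There is no depth.
- close_job(): hands the job in, once; it reports no verdict.
The state is a dict: "time": time; "joint_positions": joint angles; "joint_vel": joint speeds; "joint_torque": joint torques, N m; "ee_pos": TCP position; "eef_rot": TCP orientation; "ft_force": force on the tool from outside, world axes, zero at the start; "torque": the same for the moment, N m; "width": finger opening in m.
Only numpy, scipy, OpenCV 4.12 (cv2) and the standard library are available. Lean on these libraries where they do the work, as an engineer would, in place of code of your own. Each camera call takes 0.05 s, during which the arm holds its last target.

## Working session

There is one attempt and no reset: what is moved stays moved. The work goes in short steps, Python scripts to look and compute and a tool call to move; the robot and the scene stay as the last step left them, time stands still between calls to the robot, and variables do not carry over. Pictures are saved under pics/ and viewed, and the job is handed in when it is done.

Besides the shell and the picture viewer there is one more tool, called as a command line: name --argument value ..., lists and objects as JSON in quotes. arm_command: Moves the arm, as the interface text tells. Its arguments: {"type":"object","properties":{"commands":{"type":"array","items":{"type":"array"}},"squeeze":{"type":"number"}},"required":["commands"]}

```bash
mkdir -p pics; python3 - <<'E'
from bench import *
import cv2, json
s=read_state(); print({k:(np.round(v,4).tolist() if hasattr(v,'__len__') else v) for k,v in s.items()} if 'np' in globals() else s)
import numpy as np
for n in ("scene","top","wrist"):
    c=camera(n); cv2.imwrite(f"pics/{n}0.png",c["pixels"][:,:,::-1])
    print(n,{k:np.round(v,4).tolist() for k,v in c.items() if k!="pixels"})
    np.savez(f"{n}0.npz",**c)
E
```

```text
{'time': 0.0, 'joint_positions': array([-1.35461957,  0.33285163, -0.06472325,  1.46093704,  0.02157019,
        1.3498933 , -0.08850238]), 'joint_vel': array([ 1.07116532e-03,  8.39391607e-05,  6.94076416e-04,  1.92406596e-04,
        1.90240130e-03, -1.67466359e-03, -2.50228364e-04]), 'joint_torque': array([-7.46808964e-04, -6.23247886e+01,  2.45507219e-02, -3.89902461e+01,
       -6.13452774e-02,  3.97087354e-02,  1.15888229e-04]), 'ee_pos': array([0.14773355, 0.60699294, 0.2914686 ]), 'eef_rot': array([ 1.19088083e-01,  9.92883448e-01, -6.94247979e-04, -6.90077973e-05]), 'ft_force': array([-0.26292754, -0.70698185, -0.32126272]), 'torque': array([ 0.05540344, -0.02337367,  0.01347637]), 'width': 0.08699686390663046}
scene {'fx': 368.2753, 'fy': 368.2753, 'cx': 320.6357, 'cy': 201.1154, 'rvec': [2.0954, 1.0032, -0.4668], 'tvec': [-0.3764, -0.282, 1.172]}
top {'fx': 402.0224, 'fy': 402.0224, 'cx': 318.0101, 'cy': 202.4756, 'rvec': [2.1503, -2.094, 0.1905], 'tvec': [-0.017, 0.617, 0.8102]}
wrist {'fx': 339.9985, 'fy': 339.9985, 'cx': 324.4154, 'cy': 198.1346, 'mount': [[-0.0002, -0.9621, -0.2728, 0.0745], [1.0, -0.0001, -0.0005, 0.0011], [0.0004, -0.2728, 0.9621, -0.0923], [0.0, 0.0, 0.0, 1.0]]}
```

View pics/top0.png

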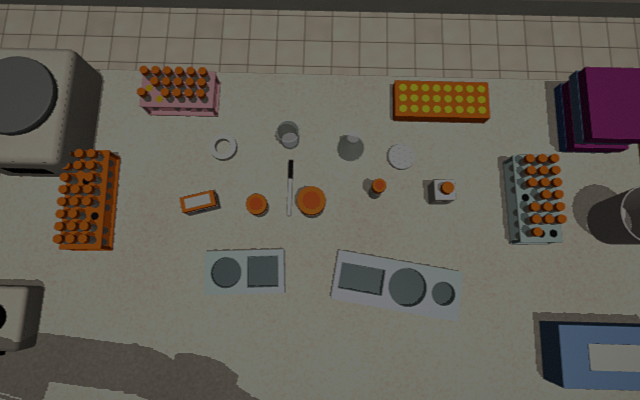

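View pics/scene0.png

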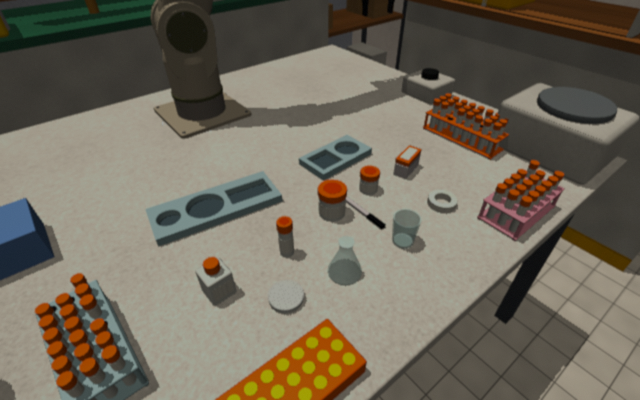

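View pics/wrist0.png

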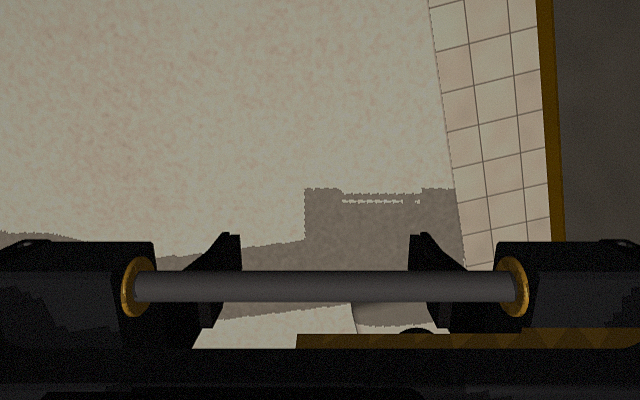

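The top view shows the slide box (199,202), small pot (257,205), large pot (311,200), tube (378,187) and bottle (443,190). The beaker is at (288,133) and the flask at (350,147). The short tray is around (245,271) and the long tray around (397,284).

```bash
cat > h.py <<'E'
import numpy as np, cv2
from scipy.spatial.transform import Rotation as R
def ray(c,uv,z):
    Rm=cv2.Rodrigues(np.array(c["rvec"]))[0]; C=-Rm.T@np.array(c["tvec"]).ravel()
    uv=np.atleast_2d(uv).astype(float)
    d=np.c_[(uv[:,0]-c["cx"])/c["fx"],(uv[:,1]-c["cy"])/c["fy"],np.ones(len(uv))]@Rm
    return C+d*((z-C[2])/d[:,2:])
def proj(c,P):
    return cv2.projectPoints(np.atleast_2d(P).astype(float),np.array(c["rvec"]),np.array(c["tvec"]),np.array([[c["fx"],0,c["cx"]],[0,c["fy"],c["cy"]],[0,0,1.]]),None)[0][:,0]
E
python3 - <<'E'
from h import *
c=dict(np.load("top0.npz")); im=c["pixels"]
crop=im[120:325,170:470]; cv2.imwrite("pics/topz.png",cv2.resize(crop,None,fx=2.6,fy=2.6,interpolation=cv2.INTER_CUBIC)[:,:,::-1])
hsv=cv2.cvtColor(im,cv2.COLOR_RGB2HSV)
m=((hsv[...,0]<14)&(hsv[...,1]>180)&(hsv[...,2]>90)).astype(np.uint8)
n,l,st,ce=cv2.connectedComponentsWithStats(m)
H={'box':.05,'small':.055,'large':.07,'tube':.085,'bottle':.08}
P={'box':(199,202),'small':(257,205),'large':(311,200),'tube':(378,187),'bottle':(447,188)}
for k,p in P.items():
    best=min((i for i in range(1,n) if st[i,4]>20),key=lambda i:np.hypot(*(ce[i]-p)))
    mm=(l==best).astype(np.uint8)
    cn=max(cv2.findContours(mm,cv2.RETR_EXTERNAL,cv2.CHAIN_APPROX_NONE)[0],key=len)
    r=cv2.minAreaRect(cn)
    w=ray(c,cn[:,0],H[k])[:,:2]; 
    rw=cv2.minAreaRect(w.astype(np.float32)*1000)
    print(k,st[best].tolist(),np.round(r[0],1),'world',np.round(rw[0],1),np.round(rw[1],1),round(rw[2],1))
# trays
m=((hsv[...,0]>85)&(hsv[...,0]<125)&(hsv[...,1]>25)).astype(np.uint8)*255
cv2.imwrite("pics/m.png",m[120:325,170:470])
print(im[285,340],im[285,450],im[250,210],im[271,245],im[230,300],im[284,397])
E
```

```text
box [249, 197, 14, 14, 149] [255.5 203.5] world [612.8 135.3] [28.8 28.3] 3.0
small [249, 197, 14, 14, 149] [255.5 203.5] world [611.9 134.5] [28.7 28.1] 3.0
large [302, 191, 19, 18, 268] [311.  199.5] world [620.9  14.4] [36.8 38.3] 1.5
tube [375, 180, 11, 10, 69] [379.6 184.9] world [ 653.1 -129.2] [19.7 19. ] 33.3
bottle [375, 180, 11, 10, 69] [379.6 184.9] world [ 654.3 -130. ] [19.8 19.2] 33.3
[67 75 75] [46 50 48] [81 77 69] [112 120 118] [119 119 109] [64 72 71]
```

View pics/topz.png

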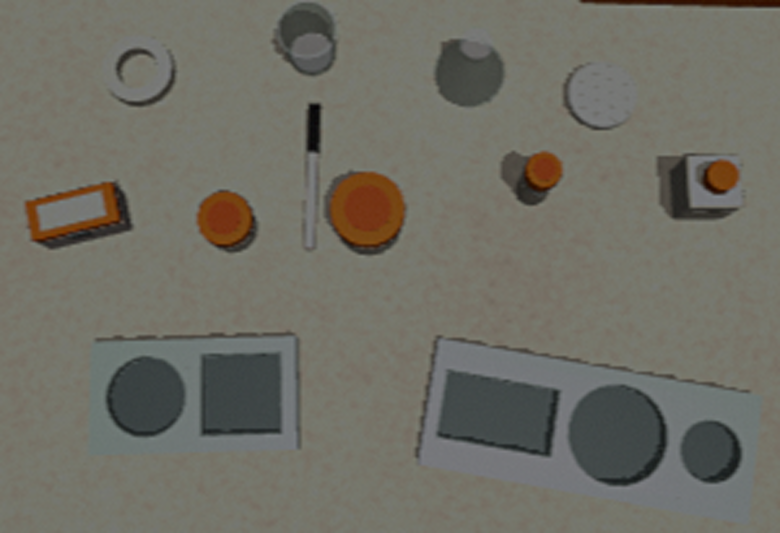

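View pics/m.png

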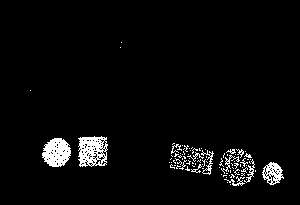

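```bash
python3 - <<'E'
from h import *
for cam in ("top","scene"):
    c=dict(np.load(f"{cam}0.npz")); im=c["pixels"]
    hsv=cv2.cvtColor(cv2.medianBlur(im,3),cv2.COLOR_RGB2HSV)
    m=((hsv[...,0]<18)&(hsv[...,1]>140)&(hsv[...,2]>60)).astype(np.uint8)
    n,l,st,ce=cv2.connectedComponentsWithStats(m)
    H={'box':.05,'small':.055,'large':.07,'tube':.085,'bottle':.08}
    P={'box':(199,202),'small':(257,205),'large':(311,200),'tube':(378,187),'bottle':(447,188)} if cam=="top" else {'box':(407,157),'small':(370,178),'large':(332,190),'tube':(285,226),'bottle':(211,266)}
    for k,p in P.items():
        best=min((i for i in range(1,n) if st[i,4]>20),key=lambda i:np.hypot(*(ce[i]-p)))
        mm=(l==best).astype(np.uint8)
        cn=max(cv2.findContours(mm,cv2.RETR_EXTERNAL,cv2.CHAIN_APPROX_NONE)[0],key=len)
        w=ray(c,cn[:,0],H[k])[:,:2]; 
        rw=cv2.minAreaRect(w.astype(np.float32)*1000); ci=cv2.minEnclosingCircle(w.astype(np.float32)*1000)
        print(cam,k,st[best].tolist(),'world',np.round(rw[0],1),np.round(rw[1],1),round(rw[2],1),np.round(ci[0],1),round(ci[1],1))
c=dict(np.load("top0.npz")); im=c["pixels"]
g=cv2.cvtColor(cv2.bilateralFilter(im,5,30,3),cv2.COLOR_RGB2GRAY)
for nm,p in {'S_round':(226,272),'S_sq':(263,271),'L_box':(361,278),'L_round':(407,287),'L_tube':(443,293)}.items():
    mm=(g<92).astype(np.uint8); mm=cv2.morphologyEx(mm,cv2.MORPH_OPEN,np.ones((3,3)))
    n,l,st,ce=cv2.connectedComponentsWithStats(mm); i=l[p[1],p[0]]
    cn=max(cv2.findContours((l==i).astype(np.uint8),cv2.RETR_EXTERNAL,cv2.CHAIN_APPROX_NONE)[0],key=len)
    w=ray(c,cn[:,0],.02)[:,:2].astype(np.float32)*1000
    rw=cv2.minAreaRect(w); M=cv2.moments(w.reshape(-1,1,2))
    print(nm,st[i].tolist(),'rect',np.round(rw[0],1),np.round(rw[1],1),round(rw[2],1),'cent',round(M['m10']/M['m00'],1),round(M['m01']/M['m00'],1))
    print(im[p[1],p[0]])
print(ray(c,[(318,202),(318,102),(218,202)],0).round(3))
E
```

```text
top box [180, 190, 36, 23, 267] world [615.2 261.3] [36.5 76.3] 16.0 [615.  261.4] 39.8
top small [246, 194, 22, 21, 347] world [612.1 132.7] [44.  45.4] 9.8 [611.5 132.8] 23.5
top large [297, 186, 29, 28, 642] world [621.1  14.4] [58.5 59.6] 1.5 [619.6  14.2] 31.5
top tube [372, 179, 14, 14, 152] world [ 651.8 -127. ] [28.2 27.4] 0.1 [ 652.3 -127.8] 15.1
top bottle [441, 182, 13, 11, 111] world [ 653.4 -272.5] [21.6 25.3] 1.5 [ 654.5 -272.5] 13.1
scene box [396, 147, 25, 19, 174] world [621.1 256.7] [37.6 87.2] 15.6 [625.1 257.7] 43.8
scene small [360, 166, 20, 16, 263] world [620.1 127.2] [44.1 56.9] 51.0 [619.7 126.7] 30.3
scene large [318, 180, 29, 24, 580] world [629.3   8.2] [58.3 75. ] 51.0 [626.9   6.7] 39.1
scene tube [276, 216, 16, 18, 236] world [ 661.  -132.9] [27.1 44.4] 54.8 [ 662.  -131.5] 22.7
scene bottle [203, 257, 17, 18, 238] world [ 661.4 -275.6] [24.3 38. ] 71.4 [ 661.9 -273.9] 19.1
S_round [211, 257, 30, 31, 746] rect [464.8 197.4] [65.  63.4] 3.6 cent 464.5 197.3
[60 67 67]
S_sq [247, 256, 31, 32, 967] rect [468.5 118. ] [66.9 65.9] 2.6 cent 468.9 118.0
[62 69 70]
L_box [338, 263, 47, 33, 1167] rect [458.6 -99.1] [95.7 56.5] 81.6 cent 458.5 -99.1
[67 73 73]
L_round [389, 268, 38, 39, 1179] rect [ 443.5 -199. ] [80.1 81.1] 89.7 cent 443.6 -198.7
[65 71 71]
L_tube [432, 282, 23, 24, 448] rect [ 431.7 -275.3] [47.4 49.1] 88.6 cent 432.1 -275.4
[62 70 71]
[[ 0.629 -0.     0.   ]
 [ 0.875  0.006  0.   ]
 [ 0.623  0.23   0.   ]]
```

```bash
cat >> h.py <<'E'
def go(pos,deg,s=None):
    from bench import read_state
    s=s or read_state(); R0=R.from_quat(s["eef_rot"]); a=np.radians(deg)
    z=np.array([0,0,-1.]); y=np.array([np.cos(a),np.sin(a),0]); x=np.cross(y,z)
    R1=R.from_matrix(np.c_[x,y,z]); 
    sh=R0.inv().apply(np.array(pos)-s["ee_pos"]); rv=(R0.inv()*R1).as_rotvec()
    yy=R0.apply([0,1,0]); print("t",round(s["time"],2),"pos",s["ee_pos"].round(4),"yaw",np.degrees(np.arctan2(yy[1],yy[0])).round(2),"w",round(s["width"],4),"F",s["ft_force"].round(1))
    print("shift",sh.round(4).tolist(),"rv",rv.round(4).tolist(),"rows",round(np.linalg.norm(sh)/.0417,1),round(np.degrees(np.linalg.norm(rv))/7.16,1))
E
python3 - <<'E'
from h import *
for n in("top","scene"):
    c=dict(np.load(f"{n}0.npz")); Rm=cv2.Rodrigues(c["rvec"])[0]; print(n,(-Rm.T@c["tvec"].ravel()).round(3))
c=dict(np.load("top0.npz")); im=c["pixels"]
# bottle body white top square / 
g=cv2.cvtColor(im,cv2.COLOR_RGB2GRAY); hsv=cv2.cvtColor(im,cv2.COLOR_RGB2HSV)
m=((g>135)&(hsv[...,1]<60)).astype(np.uint8); sub=np.zeros_like(m); sub[170:212,425:465]=m[170:212,425:465]
ys,xs=np.nonzero(sub); w=ray(c,np.c_[xs,ys],.058)[:,:2].astype(np.float32)*1000
print(len(w),cv2.minAreaRect(w))
go([.619,.014,.29],0)
E
```

```text
top [ 0.458 -0.007  0.91 ]
scene [ 1.075 -0.377  0.546]
0 ((0.0, 0.0), (0.0, 0.0), 0.0)
t 0.15 pos [0.1478 0.6071 0.2917] yaw 76.32 w 0.0873 F [ 0.3  0.3 -0.1]
shift [-0.5981, -0.4648, 0.0022] rv [-0.0009, 0.0007, 1.332] rows 18.2 10.7
```

arm_command --commands '[[100,[-0.032,-0.025,0],[0,0,0.07]],[100,[-0.065,-0.05,0],[0,0,0.15]],[100,[-0.097,-0.075,0],[0,0,0.22]],[100,[-0.13,-0.1,0],[0,0,0.3]],[100,[-0.162,-0.125,0],[0,0,0.37]],[100,[-0.195,-0.15,0],[0,0,0.45]],[100,[-0.227,-0.175,0],[0,0,0.52]],[100,[-0.26,-0.2,0],[0,0,0.6]],[100,[-0.292,-0.225,0],[0,0,0.67]],[100,[-0.325,-0.25,0],[0,0,0.75]]]' --squeeze 25

```text
time: 0.98
ee_pos: [0.4051, 0.2857, 0.2923]
eef_rot: [0.476, 0.88, 0.0, -0.0]
ft_force: [1.0, 0.3, 0.6]
width: 0.0874
```

```bash
python3 -c "
from h import *
go([.622,.014,.25],0)"
```

```text
t 0.98 pos [0.4051 0.2857 0.2923] yaw 33.17 w 0.0874 F [1.  0.3 0.6]
shift [-0.3461, 0.0329, 0.0421] rv [0.0, -0.0004, 0.5789] rows 8.4 4.6
```

arm_command --commands '[[100,[-0.038,0.004,0.005],[0,0,0.07]],[100,[-0.076,0.007,0.009],[0,0,0.14]],[100,[-0.115,0.011,0.014],[0,0,0.21]],[100,[-0.153,0.015,0.019],[0,0,0.28]],[100,[-0.192,0.018,0.023],[0,0,0.35]],[100,[-0.23,0.022,0.028],[0,0,0.42]],[100,[-0.27,0.026,0.033],[0,0,0.49]],[100,[-0.31,0.03,0.038],[0,0,0.55]],[100,[-0.346,0.033,0.042],[0,0,0.579]],[100,[-0.346,0.033,0.042],[0,0,0.579]]]'

```text
time: 1.82
ee_pos: [0.6241, 0.0089, 0.2488]
eef_rot: [0.71, 0.705, -0.002, 0.002]
ft_force: [-0.2, -1.5, -0.4]
width: 0.0871
```

```bash
python3 -c "
from h import *
from bench import *
go([.622,.014,.111],0)
s=read_state()
c=camera('wrist');np.savez('w1.npz',eep=s['ee_pos'],eer=s['eef_rot'],**c);cv2.imwrite('pics/w1.png',c['pixels'][:,:,::-1])"
```

```text
t 1.82 pos [0.6241 0.0089 0.2488] yaw -0.4 w 0.0871 F [-0.2 -1.5 -0.4]
shift [0.0057, -0.002, 0.1378] rv [-0.0005, 0.0048, -0.007] rows 3.3 0.1
```

View pics/w1.png

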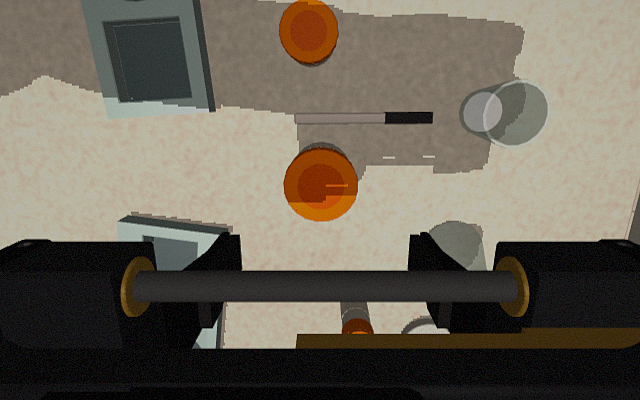

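The wrist picture shows the large pot lid at about (321,185), the small pot at (309,31), and the flask foot behind the right finger. I'll use these to cross-check the large and small pot positions.

```bash
cat >> h.py <<'E'
def wcam(c):
    T=np.eye(4);T[:3,:3]=R.from_quat(c["eer"]).as_matrix();T[:3,3]=c["eep"]; M=np.linalg.inv(T@c["mount"])
    d=dict(c); d["rvec"]=cv2.Rodrigues(M[:3,:3])[0].ravel(); d["tvec"]=M[:3,3]; return d
def lids(c,H,P,thr=(18,140,60)):
    im=c["pixels"];hsv=cv2.cvtColor(cv2.medianBlur(im,3),cv2.COLOR_RGB2HSV)
    m=((hsv[...,0]<thr[0])&(hsv[...,1]>thr[1])&(hsv[...,2]>thr[2])).astype(np.uint8)
    n,l,st,ce=cv2.connectedComponentsWithStats(m)
    for k,p in P.items():
        b=min((i for i in range(1,n) if st[i,4]>20),key=lambda i:np.hypot(*(ce[i]-p)))
        cn=max(cv2.findContours((l==b).astype(np.uint8),cv2.RETR_EXTERNAL,cv2.CHAIN_APPROX_NONE)[0],key=len)
        w=ray(c,cn[:,0],H[k])[:,:2].astype(np.float32)*1000; rw=cv2.minAreaRect(w)
        print(k,st[b].tolist(),np.round(rw[0],1),np.round(rw[1],1),round(rw[2],1))
E
python3 -c "
from h import *
c=wcam(dict(np.load('w1.npz'))); lids(c,{'L':.07,'S':.055},{'L':(321,185),'S':(309,31)})
Rm=cv2.Rodrigues(c['rvec'])[0];print((-Rm.T@c['tvec']).round(3))
go([.622,.014,.111],0)"
```

```text
L [284, 147, 74, 74, 4330] [621.2  18.4] [61.5 60.2] 89.6
S [279, 0, 60, 65, 3056] [613.  134.6] [44.8 45.3] 89.6
[0.625 0.085 0.341]
t 1.87 pos [0.623  0.0122 0.2491] yaw -0.19 w 0.0866 F [-0.8  0.   0.6]
shift [0.0022, -0.0008, 0.1381] rv [-0.0013, 0.0029, -0.0034] rows 3.3 0.0
```

arm_command --commands '[[100,[0.003,-0.001,0.02],[0,0,0]],[100,[0.003,-0.001,0.045],[0,0,0]],[100,[0.003,-0.001,0.07],[0,0,0]],[100,[0.003,-0.001,0.095],[0,0,0]],[100,[0.003,-0.001,0.12],[0,0,0]],[100,[0.003,-0.001,0.132],[0,0,0]],[100,[0.003,-0.001,0.14],[0,0,0]],[100,[0.003,-0.001,0.14],[0,0,0]],[50,[0.003,-0.001,0.14],[0,0,0]],[30,[0.003,-0.001,0.14],[0,0,0]]]'

```text
time: 2.7
ee_pos: [0.622, 0.0198, 0.1118]
eef_rot: [0.706, 0.708, 0.001, 0.001]
ft_force: [0.9, -0.3, 0.5]
width: 0.08
```

arm_command --commands '[[30,[0,0,0],[0,0,0]],[30,[0,0,0],[0,0,0]],[30,[0,0,0],[0,0,0]],[30,[0,0,0],[0,0,0]],[30,[0,0,0],[0,0,0]],[30,[0,0,-0.01],[0,0,0]],[30,[0,0,-0.025],[0,0,0]],[30,[0,0,-0.045],[0,0,0]],[30,[0,0,-0.07],[0,0,0]],[30,[0,0,-0.09],[0,0,0]]]'

```text
time: 3.53
ee_pos: [0.6212, 0.0194, 0.2021]
eef_rot: [0.706, 0.708, 0.0, 0.0]
ft_force: [-0.1, 0.3, -0.7]
width: 0.061
```

```bash
python3 -c "
from h import *
go([.4435,-.199,.20],-8.5)"
```

```text
t 3.53 pos [0.6212 0.0194 0.2021] yaw 0.15 w 0.061 F [-0.1  0.3 -0.7]
shift [-0.2179, -0.1783, 0.0021] rv [0.0004, 0.0, 0.151] rows 6.8 1.2
```

arm_command --commands '[[30,[-0.012,-0.01,0],[0,0,0.02]],[30,[-0.036,-0.029,0],[0,0,0.04]],[30,[-0.063,-0.051,0],[0,0,0.06]],[30,[-0.09,-0.073,0],[0,0,0.08]],[30,[-0.117,-0.095,0],[0,0,0.1]],[30,[-0.144,-0.117,0],[0,0,0.12]],[30,[-0.17,-0.139,0],[0,0,0.15]],[30,[-0.195,-0.159,0],[0,0,0.15]],[30,[-0.21,-0.172,0],[0,0,0.15]],[30,[-0.217,-0.178,0.002],[0,0,0.15]]]'

```text
time: 4.37
ee_pos: [0.4419, -0.2005, 0.1989]
eef_rot: [0.758, 0.652, 0.0, 0.0]
ft_force: [-0.4, -0.5, -0.5]
width: 0.0614
```

```bash
python3 -c "
from h import *
from bench import *
c=camera('top');cv2.imwrite('pics/t1.png',cv2.resize(c['pixels'][180:350,300:500],None,fx=3,fy=3)[:,:,::-1])
c=camera('scene');cv2.imwrite('pics/s1.png',c['pixels'][:,:,::-1])
go([.4435,-.199,.1165],-8.5)"
```

```text
t 4.47 pos [ 0.4431 -0.1988  0.1984] yaw -8.57 w 0.0612 F [-0.2 -0.3 -2.1]
shift [-0.0002, 0.0004, 0.0819] rv [0.0002, -0.0007, -0.0012] rows 2.0 0.0
```

View pics/s1.png

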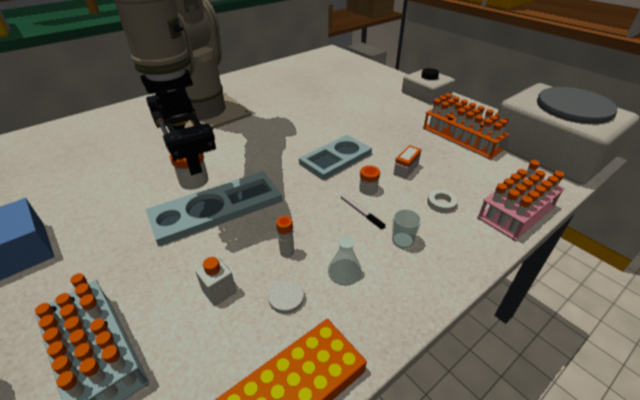

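The large pot is held upright above the long tray, near (188,165). I'll lower it now.

arm_command --commands '[[30,[0,0,0.01],[0,0,0]],[30,[0,0,0.025],[0,0,0]],[30,[0,0,0.042],[0,0,0]],[30,[0,0,0.056],[0,0,0]],[30,[0,0,0.066],[0,0,0]],[30,[0,0,0.073],[0,0,0]],[30,[0,0,0.078],[0,0,0]],[30,[0,0,0.08],[0,0,0]],[30,[0,0,0.082],[0,0,0]],[30,[0,0,0.082],[0,0,0]]]'

```text
time: 5.3
ee_pos: [0.4441, -0.1979, 0.1163]
eef_rot: [0.757, 0.653, 0.0, 0.0]
ft_force: [-0.4, -0.1, -0.8]
width: 0.0614
```

```bash
python3 -c "
from h import *
go([.4435,-.199,.1155],-8.5)"
```

```text
t 5.3 pos [ 0.4441 -0.1979  0.1163] yaw -8.42 w 0.0614 F [-0.4 -0.1 -0.8]
shift [-0.0012, -0.0005, 0.0008] rv [0.0004, -0.0001, 0.0014] rows 0.0 0.0
```

arm_command --commands '[[30,[0,0,0.0005],[0,0,0]],[30,[0,0,0.001],[0,0,0]],[30,[0,0,0.001],[0,0,0]],[30,[0,0,0.0015],[0,0,0]],[30,[0,0,0.0015],[0,0,0]],[30,[0,0,0.002],[0,0,0]],[30,[0,0,0.002],[0,0,0]],[30,[0,0,0.002],[0,0,0]],[30,[0,0,0.002],[0,0,0]],[30,[0,0,0.002],[0,0,0]]]'

```text
time: 6.13
ee_pos: [0.444, -0.198, 0.1148]
eef_rot: [0.757, 0.653, 0.0, -0.0]
ft_force: [-3.0, 0.9, 9.5]
width: 0.0614
```

arm_command --commands '[[60,[0,0,0],[0,0,0]],[100,[0,0,0],[0,0,0]],[100,[0,0,0],[0,0,0]],[100,[0,0,0],[0,0,0]],[100,[0,0,-0.01],[0,0,0]],[100,[0,0,-0.03],[0,0,0]],[100,[0,0,-0.055],[0,0,0]],[100,[0,0,-0.08],[0,0,0]],[100,[0,0,-0.1],[0,0,0]],[100,[0,0,-0.11],[0,0,0]]]'

```text
time: 6.97
ee_pos: [0.4446, -0.1985, 0.2272]
eef_rot: [0.757, 0.653, 0.001, 0.001]
ft_force: [1.6, -0.1, 0.5]
width: 0.0872
```

```bash
python3 -c "
from h import *
go([.653,-.129,.215],0)"
```

```text
t 6.97 pos [ 0.4446 -0.1985  0.2272] yaw -8.45 w 0.0872 F [ 1.6 -0.1  0.5]
shift [0.0994, 0.1959, 0.0129] rv [0.0035, -0.0, -0.1475] rows 5.3 1.2
```

arm_command --commands '[[100,[0.01,0.02,0],[0,0,-0.03]],[100,[0.027,0.054,0.002],[0,0,-0.06]],[100,[0.045,0.09,0.004],[0,0,-0.1]],[100,[0.063,0.125,0.006],[0,0,-0.148]],[100,[0.08,0.158,0.009],[0,0,-0.148]],[100,[0.092,0.182,0.012],[0,0,-0.148]],[100,[0.099,0.196,0.012],[0,0,-0.148]],[100,[0.099,0.196,0.012],[0,0,-0.148]],[100,[0.099,0.196,0.012],[0,0,-0.148]],[100,[0.099,0.196,0.012],[0,0,-0.148]]]'

```text
time: 7.8
ee_pos: [0.6514, -0.1295, 0.212]
eef_rot: [0.707, 0.707, -0.0, -0.0]
ft_force: [0.1, -0.8, 0.1]
width: 0.0873
```

```bash
python3 -c "
from h import *
from bench import *
s=read_state()
c=camera('wrist');np.savez('w2.npz',eep=s['ee_pos'],eer=s['eef_rot'],**c);cv2.imwrite('pics/w2.png',c['pixels'][:,:,::-1])
lids(wcam(dict(np.load('w2.npz'))),{'T':.085},{'T':(324,220)})
go([.653,-.129,.1],0)"
```

```text
T [307, 185, 43, 47, 1605] [ 654.2 -123.4] [28.6 32.6] 0.0
t 7.85 pos [ 0.6513 -0.1296  0.2123] yaw -0.02 w 0.0868 F [-0.9 -0.1  0. ]
shift [0.0006, 0.0017, 0.1123] rv [-0.0004, 0.0001, -0.0003] rows 2.7 0.0
```

View pics/w2.png

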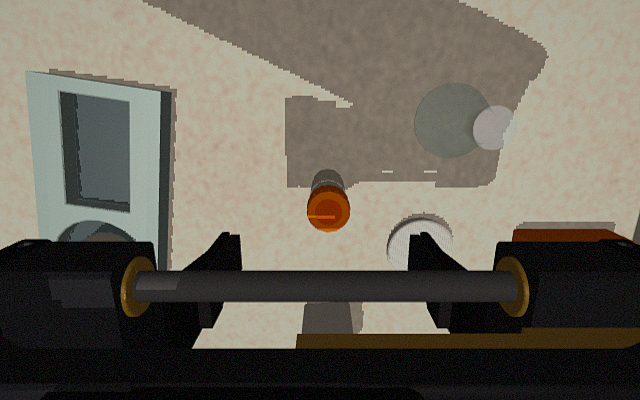

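The tube cap is at (328,208), centred between the fingers. The white dish at (420,245) lies clear of the finger. Going down.

arm_command --commands '[[100,[0.002,0.002,0.015],[0,0,0]],[100,[0.002,0.002,0.035],[0,0,0]],[100,[0.002,0.002,0.06],[0,0,0]],[100,[0.002,0.002,0.085],[0,0,0]],[100,[0.002,0.002,0.102],[0,0,0]],[100,[0.002,0.002,0.113],[0,0,0]],[100,[0.002,0.002,0.113],[0,0,0]],[60,[0.002,0.002,0.113],[0,0,0]],[40,[0.002,0.002,0.113],[0,0,0]],[20,[0.002,0.002,0.113],[0,0,0]]]' --squeeze 15

```text
time: 8.68
ee_pos: [0.655, -0.1269, 0.1007]
eef_rot: [0.707, 0.707, 0.001, 0.001]
ft_force: [0.5, 0.9, 0.5]
width: 0.0746
```

arm_command --commands '[[10,[0,0,0],[0,0,0]],[10,[0,0,0],[0,0,0]],[10,[0,0,0],[0,0,0]],[10,[0,0,0],[0,0,0]],[10,[0,0,0],[0,0,0]],[10,[0,0,0],[0,0,0]],[10,[0,0,0],[0,0,0]],[10,[0,0,0],[0,0,0]],[10,[0,0,0],[0,0,0]],[10,[0,0,0],[0,0,0]]]'

```text
time: 9.52
ee_pos: [0.6543, -0.1267, 0.0992]
eef_rot: [0.707, 0.707, 0.0, -0.0]
ft_force: [0.4, 1.1, 0.3]
width: 0.0294
```

```bash
python3 -c "
from h import *
go([.432,-.2755,.195],-8.5)"
```

```text
t 9.52 pos [ 0.6543 -0.1267  0.0992] yaw 0.06 w 0.0294 F [0.4 1.1 0.3]
shift [-0.1486, -0.2224, -0.0958] rv [-0.0, -0.0001, 0.1494] rows 6.8 1.2
```

arm_command --commands '[[10,[0,0,-0.01],[0,0,0]],[10,[0,0,-0.03],[0,0,0]],[10,[0,0,-0.055],[0,0,0]],[10,[-0.01,-0.015,-0.08],[0,0,0.02]],[10,[-0.03,-0.045,-0.096],[0,0,0.05]],[10,[-0.05,-0.075,-0.096],[0,0,0.08]],[10,[-0.07,-0.105,-0.096],[0,0,0.11]],[10,[-0.09,-0.135,-0.096],[0,0,0.15]],[10,[-0.11,-0.165,-0.096],[0,0,0.15]],[10,[-0.13,-0.195,-0.096],[0,0,0.15]]]'

```text
time: 10.35
ee_pos: [0.4578, -0.2577, 0.1958]
eef_rot: [0.758, 0.652, 0.001, 0.0]
ft_force: [0.9, -0.8, -0.3]
width: 0.0293
```

```bash
python3 -c "
from h import *
go([.432,-.2755,.104],-8.5)"
```

```text
t 10.35 pos [ 0.4578 -0.2577  0.1958] yaw -8.56 w 0.0293 F [ 0.9 -0.8 -0.3]
shift [-0.0215, -0.023, 0.0918] rv [0.0008, -0.0006, -0.001] rows 2.3 0.0
```

arm_command --commands '[[10,[-0.014,-0.014,0],[0,0,0]],[10,[-0.02,-0.022,0.01],[0,0,0]],[10,[-0.0215,-0.023,0.03],[0,0,0]],[10,[-0.0215,-0.023,0.05],[0,0,0]],[10,[-0.0215,-0.023,0.066],[0,0,0]],[10,[-0.0215,-0.023,0.077],[0,0,0]],[10,[-0.0215,-0.023,0.084],[0,0,0]],[10,[-0.0215,-0.023,0.088],[0,0,0]],[10,[-0.0215,-0.023,0.09],[0,0,0]],[10,[-0.0215,-0.023,0.09],[0,0,0]]]'

```text
time: 11.18
ee_pos: [0.4338, -0.2747, 0.1053]
eef_rot: [0.758, 0.653, 0.0, 0.0]
ft_force: [0.1, 0.3, -0.0]
width: 0.0297
```

arm_command --commands '[[10,[0,0,0.0005],[0,0,0]],[10,[0,0,0.001],[0,0,0]],[10,[0,0,0.0015],[0,0,0]],[10,[0,0,0.002],[0,0,0]],[10,[0,0,0.002],[0,0,0]],[10,[0,0,0.0025],[0,0,0]],[10,[0,0,0.0025],[0,0,0]],[10,[0,0,0.0025],[0,0,0]],[10,[0,0,0.0025],[0,0,0]],[10,[0,0,0.0025],[0,0,0]]]'

```text
time: 12.02
ee_pos: [0.4336, -0.2749, 0.103]
eef_rot: [0.758, 0.652, 0.0, 0.0]
ft_force: [-2.1, 1.2, 6.3]
width: 0.0293
```

```bash
python3 -c "
from h import *
from bench import *
c=camera('scene');cv2.imwrite('pics/s2.png',cv2.resize(c['pixels'][100:300,80:380],None,fx=2.5,fy=2.5)[:,:,::-1])
go([.432,-.2755,.1035],-8.5)"
```

```text
t 12.07 pos [ 0.4336 -0.2749  0.103 ] yaw -8.54 w 0.0296 F [-1.5  0.3  5.2]
shift [-0.0008, -0.0015, -0.0005] rv [0.0005, -0.0, -0.0007] rows 0.0 0.0
```

View pics/s2.png

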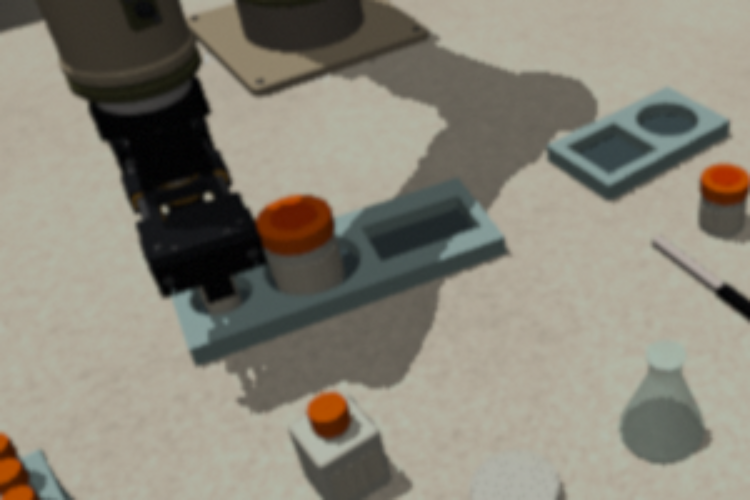

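The large pot stands in its well at (297,250), and the tube is down in the left well with contact force. I'll release it and go to the slide box.

arm_command --commands '[[40,[0,0,0],[0,0,0]],[70,[0,0,0],[0,0,0]],[100,[0,0,0],[0,0,0]],[100,[0,0,0],[0,0,0]],[100,[0,0,-0.01],[0,0,0]],[100,[0,0,-0.03],[0,0,0]],[100,[0,0,-0.06],[0,0,0]],[100,[0,0,-0.09],[0,0,0]],[100,[0,0,-0.12],[0,0,0]],[100,[0,0,-0.13],[0,0,0]]]'

```text
time: 12.9
ee_pos: [0.4343, -0.2759, 0.2373]
eef_rot: [0.758, 0.652, 0.001, 0.002]
ft_force: [0.6, -0.6, -0.3]
width: 0.0836
```

```bash
python3 -c "
from h import *
go([.616,.261,.215],15.5)"
```

```text
t 12.9 pos [ 0.4343 -0.2759  0.2373] yaw -8.6 w 0.0836 F [ 0.6 -0.6 -0.3]
shift [0.5581, 0.0993, 0.0225] rv [0.005, 0.0017, -0.4206] rows 13.6 3.4
```

arm_command --commands '[[100,[0.02,0.004,0],[0,0,-0.02]],[100,[0.055,0.01,0],[0,0,-0.06]],[100,[0.09,0.016,0],[0,0,-0.1]],[100,[0.13,0.023,0],[0,0,-0.15]],[100,[0.17,0.03,0],[0,0,-0.2]],[100,[0.21,0.038,0.005],[0,0,-0.25]],[100,[0.25,0.045,0.01],[0,0,-0.3]],[100,[0.29,0.052,0.01],[0,0,-0.34]],[100,[0.33,0.059,0.015],[0,0,-0.38]],[100,[0.37,0.066,0.015],[0,0,-0.42]]]'

```text
time: 13.73
ee_pos: [0.5536, 0.0832, 0.2174]
eef_rot: [0.604, 0.797, -0.0, -0.0]
ft_force: [0.6, 0.0, 0.1]
width: 0.087
```

```bash
python3 -c "
from h import *
go([.616,.261,.215],15.5)"
```

```text
t 13.73 pos [0.5536 0.0832 0.2174] yaw 15.63 w 0.087 F [0.6 0.  0.1]
shift [0.1544, 0.108, 0.0023] rv [-0.0006, -0.0001, 0.0023] rows 4.5 0.0
```

arm_command --commands '[[100,[0.03,0.021,0],[0,0,0]],[100,[0.06,0.042,0],[0,0,0]],[100,[0.088,0.061,0],[0,0,0]],[100,[0.112,0.078,0],[0,0,0]],[100,[0.132,0.092,0],[0,0,0]],[100,[0.146,0.102,0],[0,0,0]],[100,[0.154,0.108,0],[0,0,0]],[100,[0.154,0.108,0],[0,0,0]],[100,[0.154,0.108,0],[0,0,0]],[100,[0.154,0.108,0],[0,0,0]]]'

```text
time: 14.57
ee_pos: [0.6166, 0.2568, 0.2179]
eef_rot: [0.606, 0.796, -0.0, 0.0]
ft_force: [-0.5, 0.6, 0.4]
width: 0.0875
```

```bash
python3 -c "
from h import *
from bench import *
s=read_state()
c=camera('wrist');np.savez('w3.npz',eep=s['ee_pos'],eer=s['eef_rot'],**c);cv2.imwrite('pics/w3.png',c['pixels'][:,:,::-1])
lids(wcam(dict(np.load('w3.npz'))),{'T':.05},{'T':(324,200)})
go([.616,.261,.092],15.5)"
```

```text
T [304, 141, 46, 92, 2150] [616.  266.7] [35.  74.1] 15.7
t 14.62 pos [0.6166 0.2567 0.2181] yaw 15.41 w 0.0868 F [-0.3 -0.5  0. ]
shift [0.0043, 0.0005, 0.1261] rv [0.0001, 0.0005, -0.0017] rows 3.0 0.0
```

View pics/w3.png

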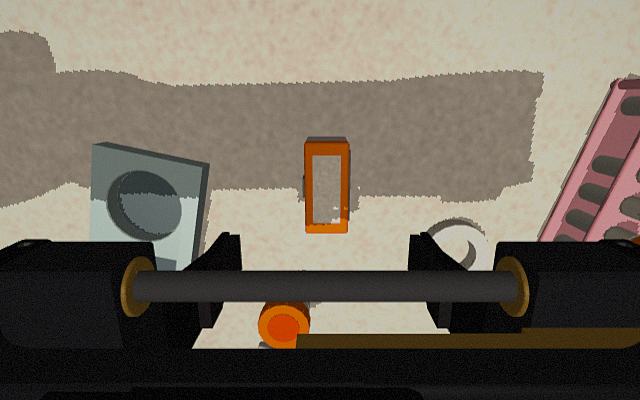

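The slide box is centred between the fingers at (327,186) and aligned with them. Combining the views gives y≈0.264.

arm_command --commands '[[100,[0.007,0.001,0.015],[0,0,0]],[100,[0.007,0.001,0.035],[0,0,0]],[100,[0.007,0.001,0.06],[0,0,0]],[100,[0.007,0.001,0.085],[0,0,0]],[100,[0.007,0.001,0.107],[0,0,0]],[100,[0.007,0.001,0.12],[0,0,0]],[100,[0.007,0.001,0.126],[0,0,0]],[60,[0.007,0.001,0.126],[0,0,0]],[30,[0.007,0.001,0.126],[0,0,0]],[20,[0.007,0.001,0.126],[0,0,0]]]' --squeeze 25

```text
time: 15.45
ee_pos: [0.6164, 0.2658, 0.0934]
eef_rot: [0.605, 0.796, 0.001, 0.001]
ft_force: [0.6, -0.3, 0.1]
width: 0.0739
```

arm_command --commands '[[15,[0,0,0],[0,0,0]],[15,[0,0,0],[0,0,0]],[15,[0,0,0],[0,0,0]],[15,[0,0,0],[0,0,0]],[15,[0,0,0],[0,0,0]],[15,[0,0,0],[0,0,0]],[15,[0,0,0],[0,0,0]],[15,[0,0,0],[0,0,0]],[15,[0,0,0],[0,0,0]],[15,[0,0,0],[0,0,0]]]'

```text
time: 16.28
ee_pos: [0.6156, 0.2657, 0.0918]
eef_rot: [0.605, 0.796, 0.0, -0.0]
ft_force: [-0.9, -0.4, 0.7]
width: 0.0351
```

```bash
python3 -c "
from h import *
go([.4585,-.099,.185],-8.5)"
```

```text
t 16.28 pos [0.6156 0.2657 0.0918] yaw 15.53 w 0.0351 F [-0.9 -0.4  0.7]
shift [-0.3093, -0.249, -0.0932] rv [-0.0, -0.0001, 0.4194] rows 9.8 3.4
```

arm_command --commands '[[15,[0,0,-0.01],[0,0,0]],[15,[0,0,-0.03],[0,0,0]],[15,[0,0,-0.055],[0,0,0]],[15,[-0.01,-0.008,-0.08],[0,0,0.02]],[15,[-0.03,-0.024,-0.094],[0,0,0.06]],[15,[-0.055,-0.044,-0.094],[0,0,0.12]],[15,[-0.083,-0.067,-0.094],[0,0,0.18]],[15,[-0.111,-0.089,-0.094],[0,0,0.24]],[15,[-0.139,-0.112,-0.094],[0,0,0.3]],[15,[-0.167,-0.134,-0.094],[0,0,0.36]]]'

```text
time: 17.12
ee_pos: [0.5302, 0.0673, 0.1863]
eef_rot: [0.739, 0.674, 0.0, -0.0]
ft_force: [0.1, -0.3, -1.2]
width: 0.0349
```

```bash
python3 -c "
from h import *
go([.4585,-.099,.185],-8.5)"
```

```text
t 17.12 pos [0.5302 0.0673 0.1863] yaw -5.27 w 0.0349 F [ 0.1 -0.3 -1.2]
shift [-0.1722, -0.0561, 0.0011] rv [0.0001, -0.0008, 0.0563] rows 4.3 0.5
```

arm_command --commands '[[15,[-0.028,-0.009,0],[0,0,0.02]],[15,[-0.056,-0.018,0],[0,0,0.04]],[15,[-0.084,-0.027,0],[0,0,0.055]],[15,[-0.11,-0.036,0],[0,0,0.055]],[15,[-0.134,-0.044,0],[0,0,0.055]],[15,[-0.154,-0.05,0],[0,0,0.055]],[15,[-0.166,-0.054,0],[0,0,0.055]],[15,[-0.172,-0.056,0],[0,0,0.055]],[15,[-0.172,-0.056,0],[0,0,0.055]],[15,[-0.172,-0.056,0],[0,0,0.055]]]'

```text
time: 17.95
ee_pos: [0.4605, -0.0966, 0.1859]
eef_rot: [0.756, 0.655, 0.0, -0.0]
ft_force: [-0.4, 0.4, -0.4]
width: 0.0345
```

```bash
python3 -c "
from h import *
from bench import *
c=camera('top');cv2.imwrite('pics/t3.png',cv2.resize(c['pixels'][200:350,300:500],None,fx=3.5,fy=3.5)[:,:,::-1])
go([.4585,-.099,.097],-8.5)"
```

```text
t 18.0 pos [ 0.4606 -0.0963  0.1858] yaw -8.17 w 0.0344 F [ 0.3  1.1 -1. ]
shift [-0.003, -0.0017, 0.0888] rv [0.0002, -0.0003, 0.0058] rows 2.1 0.0
```

View pics/t3.png

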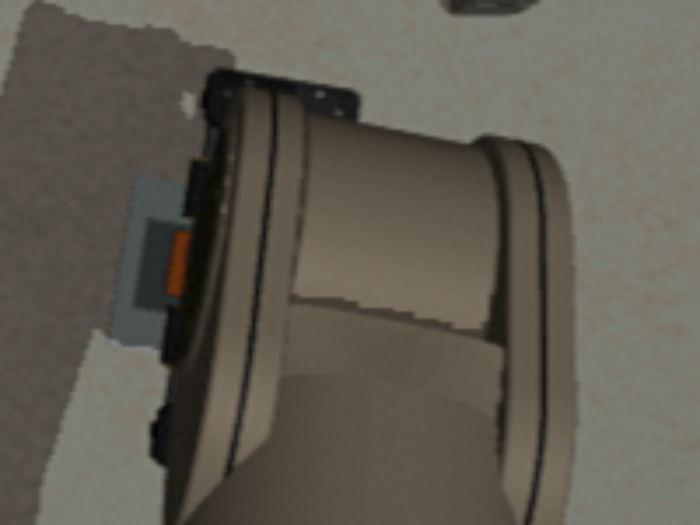

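The box end, at (180,263) in this crop, sits above the oblong well. The arm hides most of the rest. I'll lower it.

arm_command --commands '[[15,[-0.003,-0.002,0.01],[0,0,0.005]],[15,[-0.003,-0.002,0.028],[0,0,0.005]],[15,[-0.003,-0.002,0.046],[0,0,0.005]],[15,[-0.003,-0.002,0.06],[0,0,0.005]],[15,[-0.003,-0.002,0.072],[0,0,0.005]],[15,[-0.003,-0.002,0.08],[0,0,0.005]],[15,[-0.003,-0.002,0.085],[0,0,0.005]],[15,[-0.003,-0.002,0.087],[0,0,0.005]],[15,[-0.003,-0.002,0.088],[0,0,0.005]],[15,[-0.003,-0.002,0.088],[0,0,0.005]]]'

```text
time: 18.83
ee_pos: [0.4579, -0.1001, 0.0979]
eef_rot: [0.758, 0.653, 0.0, 0.0]
ft_force: [-0.5, 0.5, -2.3]
width: 0.0348
```

arm_command --commands '[[15,[0,0,0.0005],[0,0,0]],[15,[0,0,0.001],[0,0,0]],[15,[0,0,0.0015],[0,0,0]],[15,[0,0,0.002],[0,0,0]],[15,[0,0,0.002],[0,0,0]],[15,[0,0,0.002],[0,0,0]],[15,[0,0,0.002],[0,0,0]],[15,[0,0,0.002],[0,0,0]],[15,[0,0,0.002],[0,0,0]],[15,[0,0,0.002],[0,0,0]]]'

```text
time: 19.67
ee_pos: [0.4577, -0.1001, 0.0957]
eef_rot: [0.758, 0.653, 0.0, -0.0]
ft_force: [0.2, 0.5, -1.0]
width: 0.0346
```

```bash
python3 -c "
from h import *
from bench import *
c=camera('scene');cv2.imwrite('pics/s3.png',cv2.resize(c['pixels'][100:300,80:380],None,fx=2.5,fy=2.5)[:,:,::-1])
go([.4585,-.099,.097],-8.5)"
```

```text
t 19.72 pos [ 0.4577 -0.1001  0.0957] yaw -8.54 w 0.0344 F [-0.9  0.6 -0.6]
shift [0.0012, 0.0006, -0.0013] rv [0.0, -0.0001, -0.0006] rows 0.0 0.0
```

View pics/s3.png

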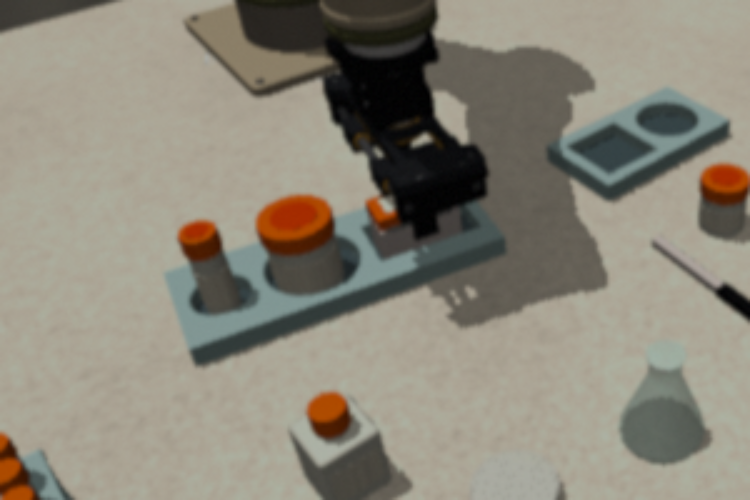

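The tube and large pot stand upright in their wells. The box is inside its well but not yet in contact, so a little further down.

arm_command --commands '[[15,[0,0,0.0003],[0,0,0]],[15,[0,0,0.0006],[0,0,0]],[15,[0,0,0.001],[0,0,0]],[15,[0,0,0.0013],[0,0,0]],[15,[0,0,0.0015],[0,0,0]],[15,[0,0,0.0015],[0,0,0]],[15,[0,0,0.0015],[0,0,0]],[15,[0,0,0.0015],[0,0,0]],[15,[0,0,0.0015],[0,0,0]],[15,[0,0,0.0015],[0,0,0]]]'

```text
time: 20.55
ee_pos: [0.4578, -0.1002, 0.0956]
eef_rot: [0.758, 0.652, 0.0, -0.001]
ft_force: [-12.0, 2.3, 28.7]
width: 0.0345
```

arm_command --commands '[[15,[0,0,-0.0007],[0,0,0]],[15,[0,0,-0.0012],[0,0,0]],[40,[0,0,-0.0012],[0,0,0]],[70,[0,0,-0.001],[0,0,0]],[100,[0,0,-0.001],[0,0,0]],[100,[0,0,-0.001],[0,0,0]],[100,[0,0,-0.015],[0,0,0]],[100,[0,0,-0.04],[0,0,0]],[100,[0,0,-0.075],[0,0,0]],[100,[0,0,-0.11],[0,0,0]]]'

```text
time: 21.38
ee_pos: [0.4569, -0.1004, 0.2049]
eef_rot: [0.758, 0.652, -0.001, -0.0]
ft_force: [1.2, 0.9, -0.4]
width: 0.0734
```

```bash
python3 -c "
from h import *
go([.654,-.272,.215],0)"
```

```text
t 21.38 pos [ 0.4569 -0.1004  0.2049] yaw -8.57 w 0.0734 F [ 1.2  0.9 -0.4]
shift [-0.1403, 0.2204, -0.0103] rv [-0.0019, 0.0011, -0.1496] rows 6.3 1.2
```

arm_command --commands '[[100,[-0.012,0.019,-0.01],[0,0,-0.03]],[100,[-0.032,0.05,-0.012],[0,0,-0.06]],[100,[-0.054,0.085,-0.012],[0,0,-0.1]],[100,[-0.077,0.12,-0.012],[0,0,-0.15]],[100,[-0.099,0.155,-0.012],[0,0,-0.15]],[100,[-0.118,0.185,-0.012],[0,0,-0.15]],[100,[-0.132,0.207,-0.012],[0,0,-0.15]],[100,[-0.14,0.22,-0.012],[0,0,-0.15]],[100,[-0.14,0.22,-0.012],[0,0,-0.15]],[100,[-0.14,0.22,-0.012],[0,0,-0.15]]]'

```text
time: 22.22
ee_pos: [0.6543, -0.2718, 0.2151]
eef_rot: [0.707, 0.707, -0.001, -0.0]
ft_force: [0.5, -0.1, 0.5]
width: 0.0871
```

```bash
python3 -c "
from h import *
from bench import *
s=read_state()
c=camera('wrist');np.savez('w4.npz',eep=s['ee_pos'],eer=s['eef_rot'],**c);cv2.imwrite('pics/w4.png',c['pixels'][:,:,::-1])
lids(wcam(dict(np.load('w4.npz'))),{'T':.08},{'T':(324,200)})
go([.654,-.272,.095],0)"
```

```text
T [307, 190, 36, 40, 1127] [ 654.5 -269.2] [24.7 28.8] 0.0
t 22.27 pos [ 0.6541 -0.2711  0.2155] yaw 0.04 w 0.0868 F [-0.7  0.1 -0.8]
shift [-0.0009, 0.0, 0.1205] rv [-0.0011, -0.0003, 0.0008] rows 2.9 0.0
```

View pics/w4.png

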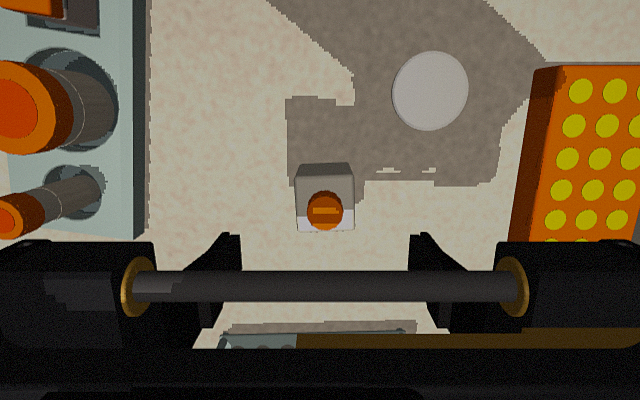

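The bottle sits centred between the fingers, with its cap at (324,210). Its near edge is turned about 2°. Going down.

arm_command --commands '[[100,[-0.001,0,0.015],[0,0,-0.02]],[100,[-0.001,0,0.035],[0,0,-0.03]],[100,[-0.001,0,0.06],[0,0,-0.03]],[100,[-0.001,0,0.085],[0,0,-0.03]],[100,[-0.001,0,0.105],[0,0,-0.03]],[100,[-0.001,0,0.116],[0,0,-0.03]],[100,[-0.001,0,0.121],[0,0,-0.03]],[60,[-0.001,0,0.121],[0,0,-0.03]],[35,[-0.001,0,0.121],[0,0,-0.03]],[25,[-0.001,0,0.121],[0,0,-0.03]]]'

```text
time: 23.1
ee_pos: [0.6551, -0.2725, 0.0969]
eef_rot: [0.696, 0.718, 0.001, 0.001]
ft_force: [-0.2, 0.7, 0.4]
width: 0.0744
```

arm_command --commands '[[20,[0,0,0],[0,0,0]],[20,[0,0,0],[0,0,0]],[20,[0,0,0],[0,0,0]],[20,[0,0,0],[0,0,0]],[20,[0,0,0],[0,0,0]],[20,[0,0,0],[0,0,0]],[20,[0,0,0],[0,0,0]],[20,[0,0,0],[0,0,0]],[20,[0,0,0],[0,0,0]],[20,[0,0,0],[0,0,0]]]'

```text
time: 23.93
ee_pos: [0.6545, -0.2723, 0.0954]
eef_rot: [0.696, 0.718, 0.0, 0.0]
ft_force: [-1.0, 0.4, 4.3]
width: 0.0459
```

```bash
python3 -c "
from h import *
go([.4687,.118,.205],2.9)"
```

```text
t 23.93 pos [ 0.6545 -0.2723  0.0954] yaw 1.78 w 0.0459 F [-1.   0.4  4.3]
shift [0.3959, -0.1736, -0.1096] rv [0.0002, -0.0001, -0.0196] rows 10.7 0.2
```

arm_command --commands '[[20,[0,0,-0.01],[0,0,0]],[20,[0,0,-0.03],[0,0,0]],[20,[0,0,-0.055],[0,0,0]],[20,[0.01,-0.004,-0.08],[0,0,0]],[20,[0.03,-0.013,-0.1],[0,0,-0.005]],[20,[0.06,-0.026,-0.11],[0,0,-0.01]],[20,[0.093,-0.041,-0.11],[0,0,-0.02]],[20,[0.128,-0.056,-0.11],[0,0,-0.02]],[20,[0.163,-0.071,-0.11],[0,0,-0.02]],[20,[0.198,-0.087,-0.11],[0,0,-0.02]]]'

```text
time: 24.77
ee_pos: [0.5603, -0.0756, 0.2054]
eef_rot: [0.689, 0.725, 0.0, -0.0]
ft_force: [-0.4, 0.8, -0.8]
width: 0.0457
```

```bash
python3 -c "
from h import *
go([.4687,.118,.205],2.9)"
```

```text
t 24.77 pos [ 0.5603 -0.0756  0.2054] yaw 2.92 w 0.0457 F [-0.4  0.8 -0.8]
shift [0.198, -0.0816, 0.0004] rv [0.0, -0.0004, 0.0004] rows 5.1 0.0
```

arm_command --commands '[[20,[0.033,-0.014,0],[0,0,0]],[20,[0.066,-0.027,0],[0,0,0]],[20,[0.099,-0.041,0],[0,0,0]],[20,[0.13,-0.054,0],[0,0,0]],[20,[0.158,-0.065,0],[0,0,0]],[20,[0.18,-0.074,0],[0,0,0]],[20,[0.193,-0.08,0],[0,0,0]],[20,[0.198,-0.0815,0],[0,0,0]],[20,[0.198,-0.0815,0],[0,0,0]],[20,[0.198,-0.0815,0],[0,0,0]]]'

```text
time: 25.6
ee_pos: [0.4703, 0.1157, 0.2054]
eef_rot: [0.689, 0.725, 0.0, 0.0]
ft_force: [0.2, 0.4, -1.1]
width: 0.0457
```

```bash
python3 -c "
from h import *
go([.4687,.118,.101],2.9)"
```

```text
t 25.6 pos [0.4703 0.1157 0.2054] yaw 2.88 w 0.0457 F [ 0.2  0.4 -1.1]
shift [0.0024, -0.0015, 0.1044] rv [0.0004, 0.0001, -0.0003] rows 2.5 0.0
```

arm_command --commands '[[20,[0.0024,-0.0015,0.01],[0,0,0]],[20,[0.0024,-0.0015,0.03],[0,0,0]],[20,[0.0024,-0.0015,0.052],[0,0,0]],[20,[0.0024,-0.0015,0.07],[0,0,0]],[20,[0.0024,-0.0015,0.084],[0,0,0]],[20,[0.0024,-0.0015,0.094],[0,0,0]],[20,[0.0024,-0.0015,0.1],[0,0,0]],[20,[0.0024,-0.0015,0.103],[0,0,0]],[20,[0.0024,-0.0015,0.104],[0,0,0]],[20,[0.0024,-0.0015,0.104],[0,0,0]]]'

```text
time: 26.43
ee_pos: [0.4686, 0.1188, 0.1015]
eef_rot: [0.689, 0.725, 0.0, 0.0]
ft_force: [-0.7, -0.1, -0.7]
width: 0.0457
```

```bash
python3 -c "
from h import *
from bench import *
c=camera('scene');cv2.imwrite('pics/s4.png',cv2.resize(c['pixels'][80:280,130:430],None,fx=2.5,fy=2.5)[:,:,::-1])
go([.4687,.118,.0995],2.9)"
```

```text
t 26.48 pos [0.4687 0.1189 0.1018] yaw 2.91 w 0.0456 F [ 0.4 -0.1 -0.5]
shift [-0.0009, -0.0, 0.0023] rv [0.0009, -0.0005, 0.0001] rows 0.1 0.0
```

View pics/s4.png

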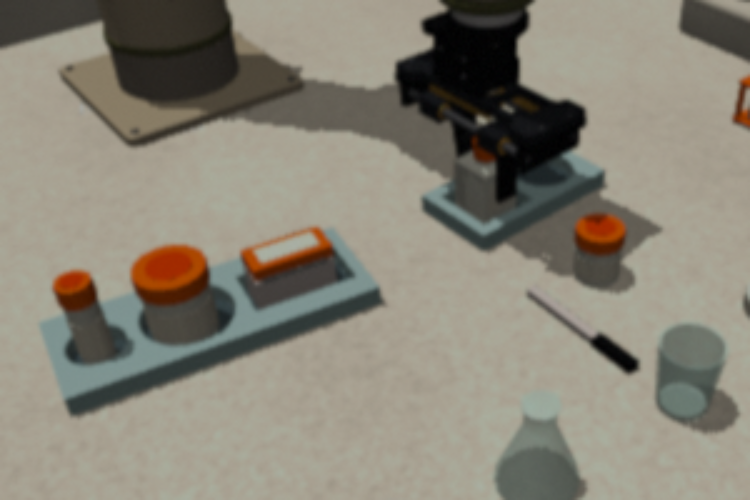

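The long tray now holds all three items upright, and the bottle is over its square well. I'll ease it down.

arm_command --commands '[[20,[0,0,0.0005],[0,0,0]],[20,[0,0,0.001],[0,0,0]],[20,[0,0,0.0013],[0,0,0]],[20,[0,0,0.0016],[0,0,0]],[20,[0,0,0.002],[0,0,0]],[20,[0,0,0.002],[0,0,0]],[20,[0,0,0.002],[0,0,0]],[20,[0,0,0.002],[0,0,0]],[20,[0,0,0.002],[0,0,0]],[20,[0,0,0.002],[0,0,0]]]'

```text
time: 27.32
ee_pos: [0.4683, 0.1189, 0.0993]
eef_rot: [0.689, 0.725, 0.0, -0.0]
ft_force: [-0.3, -0.1, 0.2]
width: 0.0458
```

Just above contact; about another 0.7 mm.

arm_command --commands '[[20,[0,0,0.0003],[0,0,0]],[20,[0,0,0.0006],[0,0,0]],[20,[0,0,0.0007],[0,0,0]],[20,[0,0,0.0007],[0,0,0]],[20,[0,0,0.0007],[0,0,0]],[20,[0,0,0.0007],[0,0,0]],[20,[0,0,0.0007],[0,0,0]],[20,[0,0,0.0007],[0,0,0]],[20,[0,0,0.0007],[0,0,0]],[20,[0,0,0.0007],[0,0,0]]]'

```text
time: 28.15
ee_pos: [0.4684, 0.1189, 0.0992]
eef_rot: [0.689, 0.725, 0.0, -0.0]
ft_force: [-5.5, -0.2, 12.8]
width: 0.0458
```

arm_command --commands '[[20,[0,0,-0.0003],[0,0,0]],[40,[0,0,-0.0003],[0,0,0]],[70,[0,0,-0.0003],[0,0,0]],[100,[0,0,-0.0003],[0,0,0]],[100,[0,0,-0.0003],[0,0,0]],[100,[0,0,-0.01],[0,0,0]],[100,[0,0,-0.03],[0,0,0]],[100,[0,0,-0.06],[0,0,0]],[100,[0,0,-0.09],[0,0,0]],[100,[0,0,-0.115],[0,0,0]]]'

```text
time: 28.98
ee_pos: [0.4685, 0.1185, 0.2161]
eef_rot: [0.689, 0.725, 0.001, 0.0]
ft_force: [1.6, -0.1, 0.5]
width: 0.0851
```

```bash
python3 -c "
from h import *
go([.6125,.133,.215],0)"
```

```text
t 28.98 pos [0.4685 0.1185 0.2161] yaw 2.87 w 0.0851 F [ 1.6 -0.1  0.5]
shift [0.0073, 0.1445, 0.0012] rv [0.0012, -0.0003, 0.0502] rows 3.5 0.4
```

arm_command --commands '[[100,[0.001,0.015,0],[0,0,0.02]],[100,[0.002,0.04,0],[0,0,0.05]],[100,[0.004,0.07,0],[0,0,0.05]],[100,[0.005,0.1,0],[0,0,0.05]],[100,[0.006,0.125,0],[0,0,0.05]],[100,[0.007,0.14,0.001],[0,0,0.05]],[100,[0.007,0.1445,0.001],[0,0,0.05]],[100,[0.007,0.1445,0.001],[0,0,0.05]],[100,[0.007,0.1445,0.001],[0,0,0.05]],[100,[0.007,0.1445,0.001],[0,0,0.05]]]'

```text
time: 29.82
ee_pos: [0.6114, 0.1331, 0.2129]
eef_rot: [0.707, 0.707, 0.0, -0.0]
ft_force: [-0.1, -0.5, -0.5]
width: 0.0869
```

```bash
python3 -c "
from h import *
from bench import *
s=read_state()
c=camera('wrist');np.savez('w5.npz',eep=s['ee_pos'],eer=s['eef_rot'],**c);cv2.imwrite('pics/w5.png',c['pixels'][:,:,::-1])
lids(wcam(dict(np.load('w5.npz'))),{'T':.055},{'T':(324,200)})
go([.6125,.133,.0945],0)"
```

```text
T [297, 168, 59, 60, 2762] [613.  137.8] [44.6 46.9] 0.0
t 29.87 pos [0.6114 0.1333 0.213 ] yaw 0.06 w 0.0871 F [ 0.9 -0.2  0.2]
shift [-0.0004, 0.0011, 0.1185] rv [-0.0001, -0.0008, 0.0011] rows 2.8 0.0
```

View pics/w5.png

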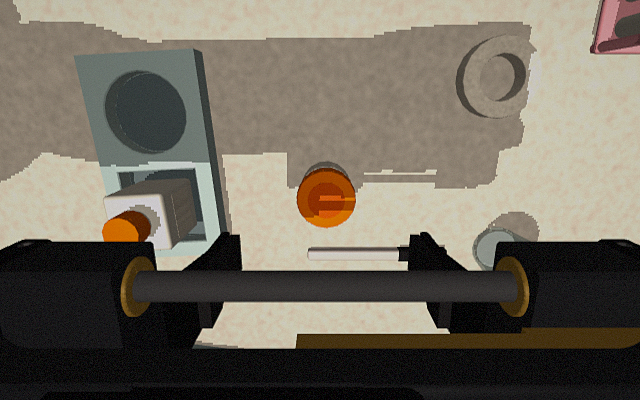

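The small pot is centred at (326,196), and the bottle stands in the square well. Going down.

arm_command --commands '[[100,[0.002,0.001,0.015],[0,0,0]],[100,[0.002,0.001,0.035],[0,0,0]],[100,[0.002,0.001,0.06],[0,0,0]],[100,[0.002,0.001,0.085],[0,0,0]],[100,[0.002,0.001,0.103],[0,0,0]],[100,[0.002,0.001,0.114],[0,0,0]],[100,[0.002,0.001,0.118],[0,0,0]],[60,[0.002,0.001,0.118],[0,0,0]],[35,[0.002,0.001,0.118],[0,0,0]],[25,[0.002,0.001,0.118],[0,0,0]]]' --squeeze 20

```text
time: 30.7
ee_pos: [0.6139, 0.1354, 0.096]
eef_rot: [0.707, 0.707, 0.001, 0.0]
ft_force: [0.7, 0.1, -0.1]
width: 0.0745
```

arm_command --commands '[[20,[0,0,0],[0,0,0]],[20,[0,0,0],[0,0,0]],[20,[0,0,0],[0,0,0]],[20,[0,0,0],[0,0,0]],[20,[0,0,0],[0,0,0]],[20,[0,0,0],[0,0,0]],[20,[0,0,0],[0,0,0]],[20,[0,0,0],[0,0,0]],[20,[0,0,0],[0,0,0]],[20,[0,0,0],[0,0,0]]]'

```text
time: 31.53
ee_pos: [0.6133, 0.1353, 0.0947]
eef_rot: [0.707, 0.707, 0.0, 0.0]
ft_force: [-0.5, -0.2, 4.1]
width: 0.045
```

```bash
python3 -c "
from h import *
go([.4647,.198,.19],2.9)"
```

```text
t 31.53 pos [0.6133 0.1353 0.0947] yaw 0.06 w 0.045 F [-0.5 -0.2  4.1]
shift [0.0629, -0.1485, -0.0953] rv [0.0002, -0.0002, -0.0496] rows 4.5 0.4
```

arm_command --commands '[[20,[0,0,-0.01],[0,0,0]],[20,[0,0,-0.03],[0,0,0]],[20,[0,0,-0.055],[0,0,0]],[20,[0.006,-0.014,-0.08],[0,0,-0.01]],[20,[0.017,-0.04,-0.095],[0,0,-0.03]],[20,[0.03,-0.07,-0.095],[0,0,-0.05]],[20,[0.042,-0.1,-0.095],[0,0,-0.05]],[20,[0.054,-0.128,-0.095],[0,0,-0.05]],[20,[0.061,-0.144,-0.095],[0,0,-0.05]],[20,[0.063,-0.148,-0.095],[0,0,-0.05]]]'

```text
time: 32.37
ee_pos: [0.4625, 0.1997, 0.1898]
eef_rot: [0.688, 0.726, 0.0, -0.001]
ft_force: [0.2, -0.5, -0.0]
width: 0.0449
```

```bash
python3 -c "
from h import *
from bench import *
c=camera('wrist')
go([.4647,.198,.1005],2.9)"
```

```text
t 32.42 pos [0.4635 0.1993 0.19  ] yaw 3.07 w 0.045 F [ 0.2  0.5 -0.6]
shift [-0.0015, 0.0012, 0.0895] rv [-0.0006, -0.0014, 0.003] rows 2.1 0.0
```

arm_command --commands '[[20,[-0.001,0,0.01],[0,0,0]],[20,[-0.001,0,0.028],[0,0,0]],[20,[-0.001,0,0.046],[0,0,0]],[20,[-0.001,0,0.061],[0,0,0]],[20,[-0.001,0,0.073],[0,0,0]],[20,[-0.001,0,0.081],[0,0,0]],[20,[-0.001,0,0.086],[0,0,0]],[20,[-0.001,0,0.089],[0,0,0]],[20,[-0.001,0,0.0895],[0,0,0]],[20,[-0.001,0,0.0895],[0,0,0]]]'

```text
time: 33.25
ee_pos: [0.4656, 0.1971, 0.1004]
eef_rot: [0.689, 0.725, 0.0, 0.0]
ft_force: [-0.0, -0.4, -0.3]
width: 0.045
```

arm_command --commands '[[20,[0,0,0.0005],[0,0,0]],[20,[0,0,0.001],[0,0,0]],[20,[0,0,0.0013],[0,0,0]],[20,[0,0,0.0015],[0,0,0]],[20,[0,0,0.0015],[0,0,0]],[20,[0,0,0.0015],[0,0,0]],[20,[0,0,0.0015],[0,0,0]],[20,[0,0,0.0015],[0,0,0]],[20,[0,0,0.0015],[0,0,0]],[20,[0,0,0.0015],[0,0,0]]]'

```text
time: 34.08
ee_pos: [0.4653, 0.1972, 0.0986]
eef_rot: [0.689, 0.725, 0.0, -0.0]
ft_force: [-0.5, 1.1, 2.1]
width: 0.0452
```

Light contact on the floor (about 2–3 N). I'll release and rise clear.

arm_command --commands '[[20,[0,0,0.0003],[0,0,0]],[40,[0,0,0.0003],[0,0,0]],[70,[0,0,0.0003],[0,0,0]],[100,[0,0,0],[0,0,0]],[100,[0,0,0],[0,0,0]],[100,[0,0,-0.01],[0,0,0]],[100,[0,0,-0.03],[0,0,0]],[100,[0,0,-0.06],[0,0,0]],[100,[0,0,-0.09],[0,0,0]],[100,[0,0,-0.12],[0,0,0]]]'

```text
time: 34.92
ee_pos: [0.4651, 0.1966, 0.2204]
eef_rot: [0.689, 0.725, -0.0, 0.0]
ft_force: [1.2, 0.4, 0.4]
width: 0.0847
```

arm_command --commands '[[100,[0.03,0,-0.02],[0,0,0]],[100,[0.065,0,-0.04],[0,0,0]],[100,[0.1,0,-0.06],[0,0,0]],[100,[0.135,0,-0.06],[0,0,0]],[100,[0.17,0,-0.06],[0,0,0]],[100,[0.2,0,-0.06],[0,0,0]],[100,[0.22,0,-0.06],[0,0,0]],[100,[0.23,0,-0.06],[0,0,0]],[100,[0.23,0,-0.06],[0,0,0]],[100,[0.23,0,-0.06],[0,0,0]]]'

```text
time: 35.75
ee_pos: [0.4539, 0.4256, 0.2787]
eef_rot: [0.689, 0.725, -0.0, 0.0]
ft_force: [0.6, -0.9, 0.3]
width: 0.087
```

```bash
python3 -c "
from h import *
from bench import *
c=camera('top');np.savez('t9.npz',**c);cv2.imwrite('pics/t9.png',cv2.resize(c['pixels'][110:325,170:470],None,fx=2.6,fy=2.6,interpolation=2)[:,:,::-1])
d=camera('scene');cv2.imwrite('pics/s9.png',cv2.resize(d['pixels'][80:300,130:440],None,fx=2.5,fy=2.5,interpolation=2)[:,:,::-1])
lids(c,{'L':.074,'T':.089,'B':.084,'S':.059,'X':.054},{'L':(407,287),'T':(443,293),'B':(263,271),'S':(226,272),'X':(361,278)})
go([.4647,.198,.1005],2.9)"
```

```text
L [400, 273, 30, 31, 724] [ 442.8 -201.6] [59. 60.] 89.4
T [446, 287, 15, 15, 174] [ 433.2 -274.5] [27.2 28.1] 1.5
B [253, 265, 12, 13, 117] [467.9 116.9] [23.1 22.4] 47.6
S [212, 261, 22, 22, 389] [465.3 194.9] [43.2 44.2] 1.5
X [346, 268, 37, 23, 288] [ 458.  -101.4] [74.  34.3] 81.6
t 35.85 pos [0.4544 0.4247 0.279 ] yaw 2.78 w 0.0869 F [ 0.1 -0.3  1.5]
shift [-0.2269, -0.0008, 0.1786] rv [0.0004, 0.0004, -0.0022] rows 6.9 0.0
```

View pics/t9.png

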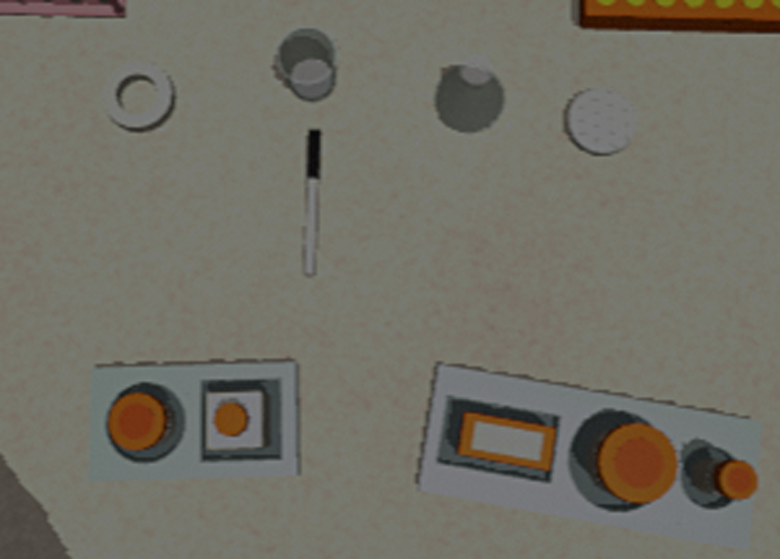

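View pics/s9.png

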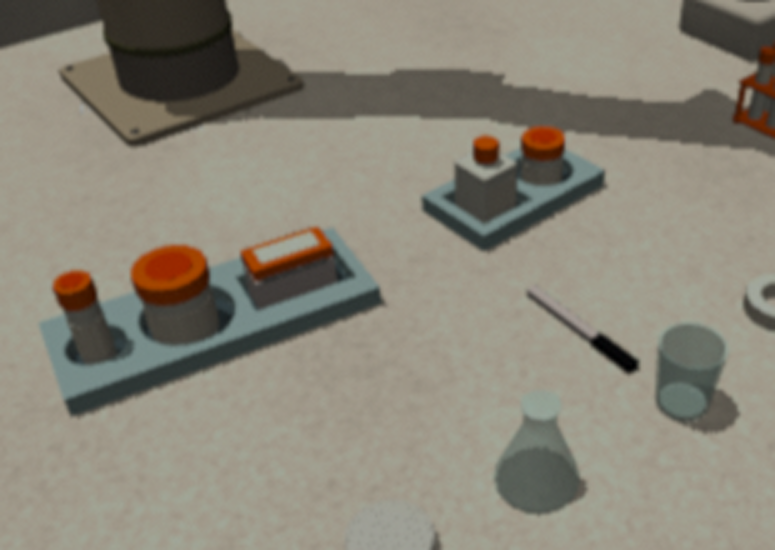

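All five items stand upright and level in their wells, with lid centres within 3 mm of the well centres. The beaker (308,65) and flask (470,95) have not moved, and the arm touches nothing. I'm handing in.

```bash
python3 -c "
from bench import *
print(close_job())"
```

```text
the job is handed in; nothing more can be done
None
```

All five items are in their wells and released, and I handed the job in at about 36 s of the 104 s limit. I placed them in the order you listed: large pot, tube, slide box, square bottle, small pot. Each was lowered to the well floor until a contact force showed, then let go.

- **Final check:** the last top view put every lid or cap centre within about 3 mm of its well centre. Both end views show the items upright, the beaker and flask unmoved, and the gripper open and clear.
- **Position estimates:** the wrist and top views differed by up to 5 mm in y, so I worked with values in between. The wells leave about 10 mm each side, so it made no difference.
- **Highest force:** setting down the slide box read 28.7 N at the wrist, firmer than intended. I backed off 1 mm before letting go.

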